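# Seat the loaded spit in the rotisserie cradle

### The job

Get the rotisserie ready for the oven: pick up the spit with the potatoes and lower it, black handle to the right, into the two slotted side plates of the cradle in the roasting tin. Press it gently home until both ends lie at the bottom of their slots with both sprung latches snapped shut over them, then let go. Do not drop it in or lean hard on the cradle, and leave the things round about where they stand.

Things in the scene. Friction and masses are not known exactly. Their poses are not given: they have to be found in the camera images.
- tin: Dark blue roasting tin fixed on the hob, 210 (x) x 330 (y) x 46 mm high. Origin: centre of underside; z up, y along the spit's line, to the left. On four 8 mm posts (x +-21, y +-116, up to 118 mm) a cradle is clamped: two upright 4 mm side plates at y +-125 mm, slotted from above at x = 0. Keep the spit's force on cradle and tin under 25 N; the clamps hold far more.
- foot_left (a point): point on the tin's floor below the groove of the left bushing when seated (tin x 0, y +127, z 3 mm), axes as the tin's. Slot above it: 14.5 mm wide, flat bottom. Clamp height differs each run and is NOT reported: the seated axle line is anywhere 90 to 130 mm over the tin's origin, the same left and right. Feel for the bottom.
- foot_right (a point): the same below the right slot (tin x 0, y -127, z 3 mm). Each slot has straight sides to 26 mm above the seated axle line, then flares to about 40 mm wide at the plate's top, 46 mm above that line. Bolt housings stand on the plates' outer faces.
- latch_left (a joint): sprung brass bolt across the left slot, from its far side (+x); m: 0 = fully out, closed; to 0.009 = pushed back (tin +x). Underside flat, 7.5 mm above the seated axle line; above it a nose sloping 65 degrees, up to 27 mm. A journal pressed down drives it back about 6 mm, then it snaps out over the journal.
- latch_right (a joint): the same at the right slot. Springs 330 N/m, almost no preload; with friction both bolts together resist with about 7 to 12 N. That exceeds the spit's weight (5 to 6 N): a spit merely laid in stays up on the noses, bolts pushed back over 2 mm. Past the bolts the resistance drops, then rises hard at the bottom.
- spit: 0.5 to 0.6 kg spit: 10 mm square steel bar along its y, black handle at -y (to -232 mm), drive tip at +y (to 173 mm). Origin: mid-bar on the axis, near the balance point; z up. It lies on the tips of its X-shaped forks, axis 28 mm above the 16 mm wooden board. Potatoes 46 mm thick at |y| 37 to 87 mm, forks outside them; between the potatoes the bare bar can be gripped, flats level and upright.
- journal_left (a point): middle of the left brass bushing's groove, on the axis (spit y +127 mm): a 12 mm journal, 16 mm long, between 22 mm flanges; plate and bolt (8 mm together) go into the groove
- journal_right (a point): middle of the right bushing's groove, on the axis (spit y -127 mm, handle side), made like the left. Right of the hob a wall cabinet hangs behind the board (world x over 0.55, y under -0.1, z over 0.4 m): carry the spit to the tin on the robot's side of it.
- herb_jar: small glass spice jar with a black cap, 41 mm across, 105 mm tall; bystander, origin at the centre of its underside
- salt_shaker: salt shaker with a grey cap, 44 mm across, 90 mm tall; bystander, origin at the centre of its underside
- butter_pack: green and white butter pack, 73 x 102 x 37 mm; bystander, origin at the centre of its underside

How it is judged:
On the way, in this order (a step that is already met when the one before it is completed fails the run):
1. the spit is lifted clear of the board (height (world z) of spit above 0.1 m and contact force between the fingers and spit above 1 N), for 0.2 s.
2. the cradle carries the spit, both journals under their closed latches at the bottom of the slots (value of joint each of latch_left, latch_right below 0.0015 m and angle between the y axis of spit and the y axis of tin, either way round below 0.03 rad and x of journal_left in the frame of tin between -0.005 and 0.005 m and y of journal_left in the frame of tin between 0.1225 and 0.1315 m and z of journal_left in the frame of tin between 0.086 and 0.134 m and x of journal_right in the frame of tin between -0.005 and 0.005 m and y of journal_right in the frame of tin between -0.1315 and -0.1225 m and z of journal_right in the frame of tin between 0.086 and 0.134 m and contact force between spit and tin above 4.5 N), for 0.2 s.
At the end, for the whole second after the job is handed in: Spit released, at rest, carried by the cradle (over 4.5 N), handle right: both latch bolts out to within 1.5 mm over the journals; journals within 5 mm (x) and 4.5 mm (y) of the slots, 86 to 134 mm above the tin's underside; spit parallel to the cradle within 0.03 rad (all of step 2 and linear speed of spit below 0.01 m/s and contact force between the fingers and spit below 0.1 N); the robot touches nothing.
It fails at once if the spit is pressed or knocked on the cradle or tin with more than 25 N (contact force between spit and tin above 25 N).
It fails at once if the spit is let go above the slots and dropped in (height (world z) of spit above 0.185 m and contact force between the fingers and spit below 0.3 N).
It fails at once if the spice jar, salt shaker or butter pack is moved more than 30 mm or tipped (distance of any of herb_jar, salt_shaker, butter_pack from where it was at the start of the episode above 0.03 m or angle between any of herb_jar, salt_shaker, butter_pack's own z axis and vertical above 0.3 rad).
It also fails if it takes over 51 s, if anything falls off the work surface, if the arm or the gripper's body presses on something with over 40 N, if the wrist force passes 120 N, or if a joint passes its speed limit or range.

### The arm

A 6-joint arm with a two-finger parallel gripper is mounted at the origin on a cart in front of the work surface, level with it; the furniture and walls round the work are solid. World frame = base frame: x ahead of the robot, y to its left, z up, the work surface at z = 0. Lengths are in m, angles in rad, forces in N, time in s.
With the tool pointing down it reaches from about 0.35 to 0.775 m from the base axis. Payload 7.3 kg.
Tool frame: the origin (TCP) lies between the finger pads; the fingertips stand 8 mm ahead of it and the grasp point (between the pads) lies 11 mm behind it; z points along the fingers, y is the line along which they close (so a half turn about z gives the same grasp; the last joint's range is limited). The gripper opens to 92 mm and grips with 3 to 60 N. Pads are 19 mm wide; open, the fingers measure 130 mm over their backs; the gripper's body (75 mm by 190 mm) begins 47 mm behind the grasp point.
Start: joints at [-1.455, 0.342, 1.524, -0, 1.275, -0.146], TCP at [0.136, -0.507, 0.199] pointing down, gripper open.
Joint ranges: [-2.53, 2.53], [-0.77, 2.02], [0.04, 2.7], [-1, 4.14], [0.28, 2.66], [-3.11, 3.11]. Speed limits (rad/s): [2.57, 2.57, 3.14, 3.14, 3.14, 3.14].

### API

Orientations are given as [roll, pitch, yaw] about the fixed x, y, z axes, in that order (R = Rz(yaw) Ry(pitch) Rx(roll)).
In Python, from station import robot, get_image, job, trace gives the robot as it stands.
- The arm moves only by the tool move_arm, never from a script. Its argument "plan" is a list that holds one entry, the list of rows, each a list of 5 numbers: the finger opening in mm, from 0 to 91.8, then the shift along the tool's x, y, z in units of 40 mm (1.0 is 40 mm), then the turn about the tool's z in units of 5 degrees (1.0 is 5 degrees). A call has 1 to 8 rows; each row shifts and turns the commanded pose from where the row before left it, along the tool's axes as they then stand; what a row does not reach is not made up. A row lasts 1/12 s, in which the tool goes at most 41.7 mm and 7.16 degrees, less where a joint would pass 70% of its speed; a pose out of reach is approached as far as the arm can. A call is refused whole if a number of a shift passes 1 or a number of a turn 1, either way. A call with a gripper value outside its range is refused whole. The fingers move at their own pace and stop on an object; the grip force is fixed at half the most. Time passes only in rows, so rows that do not move let the fingers close. It gives the time, the measured TCP pose, the force, the opening and the grip force at its end, in the units of the state.
- robot.sense(): the state, without advancing time (a new reading comes with each control period).
- get_image(name): name is "scene" or "top" or "wrist"; returns a dict with "frame" (420x560x3 uint8, red, green, blue), "K" (3x3 intrinsics, pixels), "world_from_camera" (4x4, takes a point from camera to world coordinates). Camera axes: x right, y down, z forward; pixel columns grow to the right and rows downward; lengths in m; the calibration is good to about 2 mm. A picture is of the moment at which its call begins. There is no depth.
- job.finish_job(): hands the job in; it is judged then, once.
Trained networks look in the newest picture that a camera, given by its name, has taken for a name from the list of things; names that differ only in an ending like _2 or _b are one class to them, and where a whole thing is asked for, a point or a joint stands for the part that bears it (a point fixed in the world has none). Each returns a list of dicts, best first, with "confidence" (0 to 1); they miss things now and then, are a little off and sometimes report something else, mostly with a low value. They report only what shows in the picture. A call takes as long as a camera call.
- trace(camera, query): "mask" (420x560 bool, what is visible of it) and "bbox" ([centre column, centre row, width, height] in pixels, round what is visible of it).
The state is a dict: "time_s": time; "joint_pos": joint angles; "dq": joint speeds; "tau": joint torques, N m; "eef_pos": TCP position; "eef_rot": TCP orientation; "ft_force": force on the tool from outside, world axes, zero at the start; "moment": the same for the moment, N m; "opening": finger opening in m; "gripper_force": force on a finger pad.
Only numpy, scipy, OpenCV 4.12 (cv2) and the standard library are available. Lean on these libraries where they do the work, as an engineer would, in place of code of your own. Each camera call takes 0.05 s, during which the arm holds its last target. There are 200 camera calls.

## Working session

There is one attempt and no reset: what is moved stays moved. The work goes in short steps, Python scripts to look and compute and a tool call to move; the robot and the scene stay as the last step left them, time stands still between calls to the robot, and variables do not carry over. Pictures are saved under pics/ and viewed, at most 10 in all, crops included, and the job is handed in when it is done.

Besides the shell and the picture viewer there is one more tool, called after "Emit:" as name(argument=value, ...), one argument or row to a line, values as JSON. move_arm: Moves the arm, as the interface text tells. Its arguments: {"type":"object","properties":{"plan":{"type":"array","items":{"type":"array","items":{"type":"array","items":{"type":"number"}}}}},"required":["plan"]}

```bash
mkdir -p pics; ls
cat > h.py <<'E'
import numpy as np, cv2
from station import robot, get_image, job, trace
def px2w(im,u,v,z):
    K=im["K"];T=im["world_from_camera"]
    d=T[:3,:3]@np.linalg.solve(K,[u,v,1.]);o=T[:3,3]
    return o+d*(z-o[2])/d[2]
def w2px(im,p):
    K=im["K"];T=im["world_from_camera"]
    q=T[:3,:3].T@(np.array(p)-T[:3,3]);q=K@q;return q[:2]/q[2]
E
python3 - <<'E'
from h import *
a={n:get_image(n) for n in("scene","top")}
for n,im in a.items():
    print(n,im["K"].round(1).tolist(),im["world_from_camera"].round(3).tolist())
    for q in("tin","spit","journal_left","journal_right","herb_jar","salt_shaker","butter_pack","latch_left"):
        for r in trace(n,q)[:2]: print(q,round(r["confidence"],2),np.round(r["bbox"]).tolist())
    cv2.imwrite(f"pics/{n}0.png",im["frame"][:,:,::-1])
print(robot.sense())
E
```

```text
pics
scene [[400.7, 0.0, 276.3], [0.0, 400.7, 210.9], [0.0, 0.0, 1.0]] [[-0.689, -0.384, 0.614, -0.077], [-0.724, 0.369, -0.583, 0.61], [-0.003, -0.846, -0.533, 0.68], [0.0, 0.0, 0.0, 1.0]]
tin 0.59 [216.0, 268.0, 161.0, 134.0]
spit 0.77 [369.0, 209.0, 60.0, 27.0]
journal_left 0.64 [367.0, 210.0, 60.0, 29.0]
journal_left 0.43 [217.0, 270.0, 157.0, 132.0]
journal_right 0.92 [368.0, 209.0, 58.0, 34.0]
herb_jar 0.61 [272.0, 191.0, 12.0, 33.0]
salt_shaker 0.58 [298.0, 191.0, 14.0, 28.0]
butter_pack 0.96 [323.0, 186.0, 22.0, 26.0]
latch_left 0.46 [164.0, 261.0, 11.0, 10.0]
latch_left 0.41 [214.0, 270.0, 159.0, 132.0]
top [[386.3, 0.0, 282.9], [0.0, 386.3, 213.0], [0.0, 0.0, 1.0]] [[0.014, -0.973, 0.231, 0.338], [-1.0, -0.014, 0.004, -0.047], [-0.0, -0.231, -0.973, 1.264], [0.0, 0.0, 0.0, 1.0]]
tin 0.69 [210.0, 228.0, 122.0, 74.0]
spit 0.8 [385.0, 271.0, 123.0, 32.0]
journal_left 0.76 [383.0, 272.0, 127.0, 32.0]
journal_right 0.8 [387.0, 272.0, 120.0, 30.0]
journal_right 0.51 [213.0, 228.0, 119.0, 73.0]
herb_jar 0.64 [314.0, 184.0, 11.0, 16.0]
salt_shaker 0.68 [340.0, 192.0, 17.0, 16.0]
butter_pack 0.65 [375.0, 197.0, 37.0, 29.0]
butter_pack 0.28 [384.0, 271.0, 126.0, 30.0]
{'time_s': 0.9, 'joint_pos': array([-1.45503338e+00,  3.42006857e-01,  1.52412499e+00,  7.00587998e-06,
        1.27540076e+00, -1.45985456e-01]), 'dq': array([-0.00129096,  0.00063053,  0.00180902, -0.00027564, -0.00038541,
       -0.00144548]), 'tau': array([-1.61462672e-04, -4.31121075e+01, -2.44475394e+01,  7.18063256e-02,
        4.80860739e-02,  1.41420550e-06]), 'eef_pos': array([ 0.13588633, -0.50711867,  0.19942821]), 'eef_rot': array([3.14153227e+00, 2.10360509e-06, 2.61746364e-01]), 'ft_force': array([-0.6785974 , -0.30418133, -0.02719492]), 'moment': array([0.03888697, 0.00964929, 0.01293282]), 'gripper_force': 0.0, 'opening': 0.0914727191644184}
```

View pics/scene0.png

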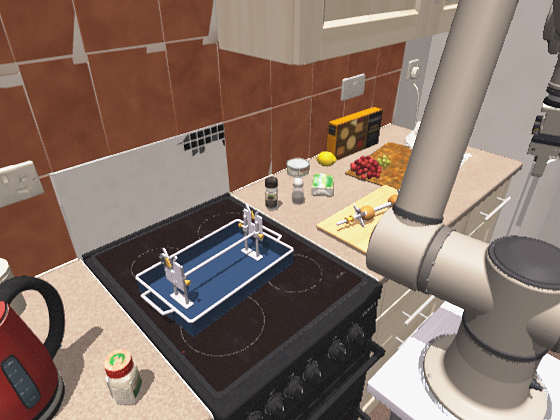

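Run:
```python
import cv2
a=cv2.imread("pics/top0.png");cv2.imwrite("pics/top0c.png",cv2.resize(a[160:320,130:460],None,fx=2.4,fy=2.4,interpolation=cv2.INTER_CUBIC))
```

```text
(no output)
```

View pics/top0c.png

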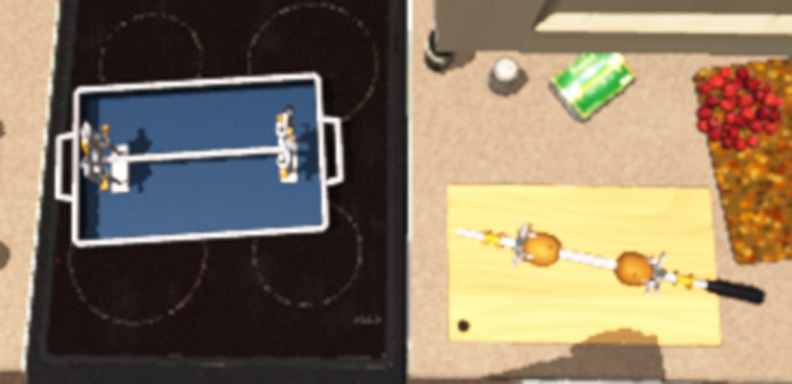

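The top crop shows the spit slanting on the board: tip at crop (457,232), handle end at (762,296). The tin is slightly turned, with rim corners near (75,90), (320,73), (328,228) and (78,244). The jar, shaker and butter are behind.

Run:
```python
from h import *
im=get_image("top")
f=lambda x,y,z:px2w(im,130+x/2.4,160+y/2.4,z)
t=f(457,232,.044);h=f(762,296,.044);print("tip",t,"handle",h,np.linalg.norm(t-h))
d=(t-h)/np.linalg.norm(t-h);print("dir",d,"origin",h+d*.232,t-d*.173,"angle of y axis",np.degrees(np.arctan2(d[1],d[0])))
p1=f(543,248,.044);p2=f(634,268,.044);print("potmid",(p1+p2)/2,np.linalg.norm(p1-p2))
c=np.array([f(*q,.046) for q in((75,90),(320,73),(328,228),(78,244))]);print(c,c.mean(0))
print([np.linalg.norm(c[i]-c[(i+1)%4]).round(4) for i in range(4)])
for a,b in((1,0),(2,3)): e=c[a]-c[b];print(np.degrees(np.arctan2(-e[1],-e[0])))
```

```text
tip [ 0.48807788 -0.16354947  0.044     ] handle [ 0.41056044 -0.55825835  0.044     ] 0.4022487483497067
dir [0.19271021 0.98125571 0.        ] origin [ 0.45526921 -0.33060702  0.044     ] [ 0.45473902 -0.33330671  0.044     ] angle of y axis 78.88900845865456
potmid [ 0.45645823 -0.33520957  0.044     ] 0.12050645391888647
[[0.674381   0.3558926  0.046     ]
 [0.70321824 0.0224366  0.046     ]
 [0.49071748 0.00641628 0.046     ]
 [0.46508904 0.33375181 0.046     ]] [0.58335144 0.17962432 0.046     ]
[np.float64(0.3347), np.float64(0.2131), np.float64(0.3283), np.float64(0.2105)]
94.94263571158896
94.47678826350065
```

```bash
cat >> h.py <<'E'
def plan(x,y,z,yaw,n,start=None):
    s=robot.sense();p=np.array(s["eef_pos"]) if start is None else np.array(start[:3])
    w=s["eef_rot"][2] if start is None else np.radians(start[3])
    d=(np.array([x,y,z])-p)/n;dw=(np.radians(yaw)-w)
    dw=(dw+np.pi)%(2*np.pi)-np.pi;dw/=n
    for i in range(n):
        a=w+i*dw;c,si=np.cos(a),np.sin(a)
        r=[d@[c,si,0],d@[si,-c,0],-d[2]]
        print([91.8]+[round(float(q)/.04,2) for q in r]+[round(float(-np.degrees(dw)/5),2)])
def st():
    s=robot.sense();print(round(s["time_s"],2),"pos",s["eef_pos"].round(4),"rot",np.degrees(s["eef_rot"]).round(2),"F",s["ft_force"].round(1),"M",s["moment"].round(2),"op",round(s["opening"],4),"g",round(s["gripper_force"],1))
E
python3 - <<'E'
from h import *
plan(.44,-.335,.2,78.9,14)
im=get_image("top")
for q in ((440,50),(505,75),(592,85)): print(px2w(im,130+q[0]/2.4,160+q[1]/2.4,.06))
E
```

```text
[91.8, 0.6, -0.16, -0.0, -0.91]
[91.8, 0.61, -0.11, -0.0, -0.91]
[91.8, 0.62, -0.06, -0.0, -0.91]
[91.8, 0.62, -0.01, -0.0, -0.91]
[91.8, 0.62, 0.04, -0.0, -0.91]
[91.8, 0.62, 0.09, -0.0, -0.91]
[91.8, 0.61, 0.14, -0.0, -0.91]
[91.8, 0.6, 0.19, -0.0, -0.91]
[91.8, 0.58, 0.23, -0.0, -0.91]
[91.8, 0.56, 0.28, -0.0, -0.91]
[91.8, 0.53, 0.32, -0.0, -0.91]
[91.8, 0.51, 0.36, -0.0, -0.91]
[91.8, 0.48, 0.4, -0.0, -0.91]
[91.8, 0.44, 0.44, -0.0, -0.91]
[ 0.73395763 -0.14094561  0.06      ]
[ 0.69971324 -0.22874043  0.06      ]
[ 0.68729344 -0.34584922  0.06      ]
```

Emit:
move_arm(
  plan=[
    [[91.8, 0.6, -0.16, 0, -0.91], [91.8, 0.61, -0.11, 0, -0.91], [91.8, 0.62, -0.06, 0, -0.91], [91.8, 0.62, -0.01, 0, -0.91], [91.8, 0.62, 0.04, 0, -0.91], [91.8, 0.62, 0.09, 0, -0.91], [91.8, 0.61, 0.14, 0, -0.91], [91.8, 0.6, 0.19, 0, -0.91]],
  ],
)

```text
time_s: 1.67
eef_pos: [0.3104, -0.408, 0.1995]
eef_rot: [3.141, 0.0, 0.901]
ft_force: [-0.3, -1.0, 0.0]
opening: 0.092
gripper_force: 0.0
```

Emit:
move_arm(
  plan=[
    [[91.8, 0.58, 0.23, 0, -0.91], [91.8, 0.56, 0.28, 0, -0.91], [91.8, 0.53, 0.32, 0, -0.91], [91.8, 0.51, 0.36, 0, -0.91], [91.8, 0.48, 0.4, 0, -0.91], [91.8, 0.44, 0.44, 0, -0.91], [91.8, 0, 0, 0, 0], [91.8, 0, 0, 0, 0]],
  ],
)

```text
time_s: 2.33
eef_pos: [0.4402, -0.3342, 0.1992]
eef_rot: [-3.141, 0.0, 1.375]
ft_force: [0.3, -0.3, 0.1]
opening: 0.0918
gripper_force: 0.0
```

Run:
```python
from h import *
im=get_image("wrist");st();print(im["K"].round(1).tolist(),im["world_from_camera"].round(3).tolist())
for r in trace("wrist","spit")[:2]: print(r["confidence"],r["bbox"])
f=im["frame"][:,:,::-1].copy()
for y in(-.127,.127,-.037,.037,.0):
    o=np.array([.455,-.332,.044])+y*np.array([.1927,.9813,0]);u=w2px(im,o);print(y,u);cv2.drawMarker(f,tuple(int(k) for k in u),(255,0,255),cv2.MARKER_CROSS,10)
cv2.imwrite("pics/w1.png",f)
```

```text
2.38 pos [ 0.4394 -0.3347  0.1993] rot [-1.7997e+02  1.0000e-02  7.8700e+01] F [ 0.2  0.2 -0.4] M [-0.03 -0.05  0.03] op 0.0918 g 0.0
[[307.4, 0.0, 282.2], [0.0, 307.4, 213.1], [0.0, 0.0, 1.0]] [[0.981, -0.188, -0.05, 0.454], [-0.194, -0.947, -0.255, -0.266], [0.0, 0.26, -0.966, 0.384], [0.0, 0.0, 0.0, 1.0]]
0.81 [298.7, 173.1, 53.0, 314.2]
-0.127 [293.76712096 292.26210948]
0.127 [295.77616882  67.13834925]
-0.037 [294.3934819 222.0752647]
0.037 [294.97389517 157.03708419]
0.0 [294.67560509 190.46196405]
```

View pics/w1.png

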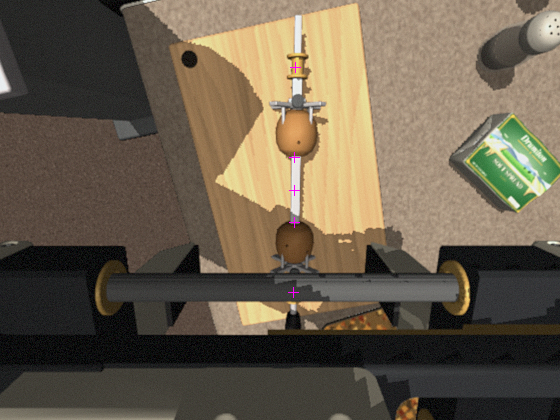

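The wrist view shows the bar running from the tip at (298,17), through the left groove at (297.5,66) and the bare middle at (296,188), to the handle at (293,318). My predicted crosses lie within about 2 px of it.

Run:
```python
from h import *
im=get_image("wrist");f=im["frame"].astype(int)
# bar centre by bright column centroid per row
P=[]
for v in list(range(18,48,3))+list(range(166,214,4)):
    row=f[v,280:312];print(v,row.min(1).tolist()) if v in(30,178) else 0
    g=row.min(1).astype(float);bg=np.median(g);m=np.clip(g-bg-25,0,None)
    if m.sum()>50: P.append((280+(m*np.arange(32)).sum()/m.sum(),v))
P=np.array(P);W=np.array([px2w(im,u,v,.0455)[:2] for u,v in P])
d,c=np.cov(W.T),W.mean(0);e=np.linalg.eigh(d)[1][:,1];e*=np.sign(e[1])
print(len(P),"ang",np.degrees(np.arctan2(e[1],e[0])),"resid",np.std((W-c)@[e[1],-e[0]]))
for n,uv,yy in(("groove",(297.5,66.5),.127),("tip",(298,16),.173),("p1",(296,156.5),.037),("p2",(295,221),-.037)):
    w=px2w(im,*uv,.044)[:2];print(n,c+e*((w-c)@e-yy))
```

```text
30 [143, 143, 146, 142, 143, 151, 148, 144, 141, 141, 139, 136, 134, 137, 120, 174, 236, 235, 235, 234, 232, 205, 134, 144, 147, 150, 147, 139, 135, 132, 136, 132]
178 [144, 140, 135, 138, 141, 139, 139, 145, 141, 146, 144, 136, 180, 236, 226, 223, 225, 223, 224, 230, 198, 86, 68, 77, 95, 134, 142, 139, 137, 140, 141, 137]
22 ang 78.4625333343067 resid 9.15145233935055e-05
groove [ 0.45513099 -0.33262292]
tip [ 0.45497681 -0.33337821]
p1 [ 0.45512158 -0.33266901]
p2 [ 0.45525856 -0.33199795]
```

Emit:
move_arm(
  plan=[
    [[91.8, 0.13, 0.37, 0.3, 0.04], [91.8, 0, 0, 0.7, 0], [91.8, 0, 0, 0.7, 0], [91.8, 0, 0, 0.7, 0], [91.8, 0, 0, 0.7, 0], [91.8, 0, 0, 0.5, 0], [91.8, 0, 0, 0, 0], [91.8, 0, 0, 0, 0]],
  ],
)

```text
time_s: 3.15
eef_pos: [0.4541, -0.333, 0.0551]
eef_rot: [-3.14, -0.001, 1.368]
ft_force: [0.9, -0.4, 1.0]
opening: 0.0919
gripper_force: 0.0
```

Run:
```python
from h import *
st();plan(.4551,-.3325,.0335,78.5,1)
```

```text
3.15 pos [ 0.4541 -0.333   0.0551] rot [-1.799e+02 -5.000e-02  7.840e+01] F [ 0.9 -0.4  1. ] M [-0.05 -0.07  0.03] op 0.0919 g 0.0
[91.8, 0.02, 0.02, 0.54, -0.02]
```

Emit:
move_arm(
  plan=[
    [[91.8, 0.01, 0.02, 0.3, 0], [91.8, 0, 0, 0.24, 0], [60, 0, 0, 0, 0], [30, 0, 0, 0, 0], [0, 0, 0, 0, 0], [0, 0, 0, 0, 0], [0, 0, 0, 0, 0], [0, 0, 0, 0, 0]],
  ],
)

```text
time_s: 3.82
eef_pos: [0.4561, -0.3326, 0.0343]
eef_rot: [3.141, 0.001, 1.37]
ft_force: [0.4, -0.3, -0.0]
opening: 0.0564
gripper_force: 0.0
```

Run:
```python
from h import *
st()
```

```text
3.82 pos [ 0.4561 -0.3326  0.0343] rot [1.7996e+02 3.0000e-02 7.8500e+01] F [ 0.4 -0.3 -0. ] M [-0.02 -0.11 -0.05] op 0.0564 g 0.0
```

Still closing; continue.

Emit:
move_arm(
  plan=[
    [[0, 0, 0, 0, 0], [0, 0, 0, 0, 0], [0, 0, 0, 0, 0], [0, 0, 0, 0, 0], [0, 0, 0, 0, 0], [0, 0, 0, 0, 0], [0, 0, 0, 0, 0], [0, 0, 0, 0, 0]],
  ],
)

```text
time_s: 4.48
eef_pos: [0.456, -0.3325, 0.0338]
eef_rot: [3.142, 0.0, 1.37]
ft_force: [1.3, -0.3, -0.0]
opening: 0.0033
gripper_force: 0.0
```

Emit:
move_arm(
  plan=[
    [[0, 0, 0, 0, 0], [0, 0, 0, 0, 0], [0, 0, 0, 0, 0], [0, 0, 0, 0, 0], [0, 0, 0, 0, 0], [0, 0, 0, 0, 0]],
  ],
)

```text
time_s: 4.98
eef_pos: [0.4559, -0.3325, 0.0338]
eef_rot: [3.142, 0.0, 1.37]
ft_force: [0.0, 0.5, 0.3]
opening: 0.0004
gripper_force: 0.0
```

Run:
```python
from h import *
st()
```

```text
4.98 pos [ 0.4559 -0.3325  0.0338] rot [180.    0.   78.5] F [0.  0.5 0.3] M [ 0.01 -0.07  0.01] op 0.0004 g 0.0
```

The gripper closed to nothing, so I need to look.

Run:
```python
from h import *
im=get_image("wrist");b=get_image("scene")
f=im["frame"][:,:,::-1];g=cv2.resize(b["frame"][150:290,300:487,::-1],(560,420),interpolation=cv2.INTER_CUBIC)
f=cv2.resize(f,(400,300));g=cv2.resize(g,(400,300))
cv2.imwrite("pics/w2.png",np.hstack([f,g]))
for z in(.03,.044,.06): print(w2px(im,[.4551,-.3325,z]))
```

```text
[280.82893614 242.22766726]
[280.74370139 250.33099028]
[280.62978195 261.16138527]
```

View pics/w2.png

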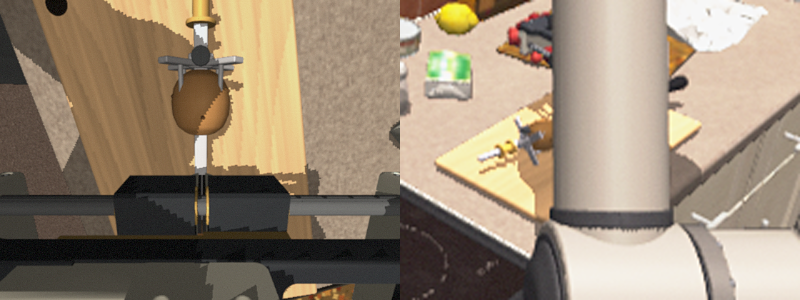

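Run:
```python
from h import *
im=get_image("wrist");f=im["frame"][:,:,::-1].copy()
for y in(.127,.087,.037):
    o=np.array([.4551,-.3325,.044])+y*np.array([.2,.9798,0]);print(y,w2px(im,o).round(1))
print([w2px(im,[.4559,-.3325,z]).round(1) for z in(.026,.034,.045)])
cv2.imwrite("pics/w3.png",cv2.resize(f[90:350,180:390],None,fx=2.3,fy=2.3,interpolation=cv2.INTER_CUBIC))
```

```text
0.127 [280.6  12.6]
0.087 [280.7  97.8]
0.037 [280.7 190.2]
[array([282. , 239.9]), array([282. , 244.2]), array([282. , 250.7])]
```

View pics/w3.png

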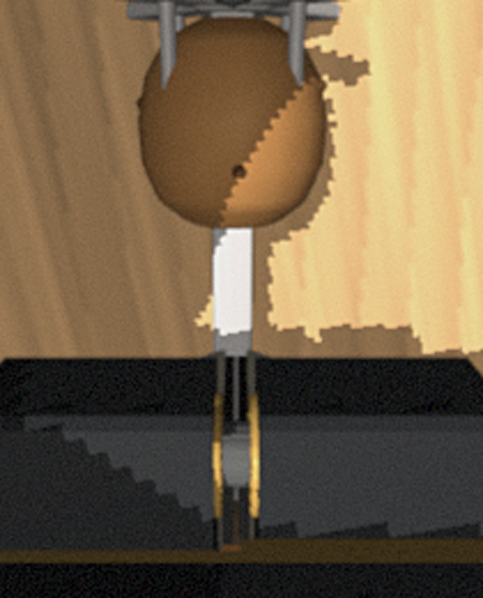

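The zoom shows the gold pads on either side of the bar, columns 218 and 258, which is about 10 mm apart. The "0" reading is therefore ambiguous, and a small test lift will settle it.

Emit:
move_arm(
  plan=[
    [[0, 0, 0, -0.1, 0], [0, 0, 0, -0.2, 0], [0, 0, 0, -0.2, 0], [0, 0, 0, 0, 0], [0, 0, 0, 0, 0]],
  ],
)

```text
time_s: 5.55
eef_pos: [0.4564, -0.3329, 0.0549]
eef_rot: [3.14, 0.001, 1.37]
ft_force: [0.3, -0.4, -0.5]
opening: 0.0009
gripper_force: 0.0
```

Run:
```python
from h import *
st();im=get_image("wrist");f=im["frame"][:,:,::-1].copy();st()
cv2.imwrite("pics/w4.png",cv2.resize(f[0:350,180:390],None,fx=1.7,fy=1.7,interpolation=cv2.INTER_CUBIC))
```

```text
5.55 pos [ 0.4564 -0.3329  0.0549] rot [1.799e+02 7.000e-02 7.850e+01] F [ 0.3 -0.4 -0.5] M [-0.03 -0.04  0.09] op 0.0009 g 0.0
5.6 pos [ 0.4561 -0.3326  0.0543] rot [1.7995e+02 3.0000e-02 7.8500e+01] F [-0.8  0.3 -0.3] M [-0.   -0.14  0.03] op 0.0008 g 0.0
```

View pics/w4.png

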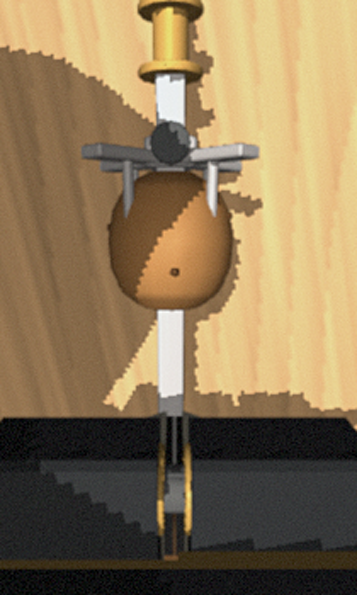

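```bash
python3 - <<'E'
from h import *
im=get_image("wrist");s=robot.sense();w=s["eef_rot"][2];ex=np.array([np.cos(w),np.sin(w),0]);ey=np.array([np.sin(w),-np.cos(w),0]);ez=np.array([0,0,-1])
P=lambda x,y,z:w2px(im,s["eef_pos"]+ex*x+ey*y+ez*z).round(0).tolist()
for z in(.008,-.011,-.04,-.058,-.1): print(z,"open inner",P(.0095,-.046,z),P(-.0095,-.046,z),"outer",P(.0095,-.065,z),"closed",P(.0095,-.019,z),P(.0095,0,z))
T=im["world_from_camera"];print(T[:3,3]-s["eef_pos"],np.degrees(np.arctan2(T[2,2],T[:2,2]@ex[:2])))
# height fit from w4-type view: bar width near z and features
for v in(20,30,60,64,185,200,210):
    print(v,im["frame"][v,262:300].min(1).tolist())
E
python3 - <<'E'
import cv2
a=cv2.imread("pics/w1.png");cv2.imwrite("pics/w1c.png",cv2.resize(a[230:420,60:500],(800,345)))
E
```

```text
0.008 open inner [212.0, 226.0] [213.0, 253.0] outer [183.0, 226.0] closed [253.0, 226.0] [282.0, 226.0]
-0.011 open inner [205.0, 235.0] [207.0, 265.0] outer [173.0, 235.0] closed [250.0, 235.0] [282.0, 235.0]
-0.04 open inner [191.0, 254.0] [194.0, 288.0] outer [153.0, 254.0] closed [244.0, 254.0] [282.0, 254.0]
-0.058 open inner [179.0, 270.0] [183.0, 307.0] outer [137.0, 270.0] closed [239.0, 270.0] [282.0, 270.0]
-0.1 open inner [137.0, 328.0] [144.0, 377.0] outer [77.0, 328.0] closed [222.0, 328.0] [282.0, 328.0]
[0.01398062 0.06854584 0.18465924] -105.07128522301565
20 [142, 140, 144, 138, 143, 149, 150, 141, 108, 68, 76, 93, 91, 97, 101, 103, 114, 113, 114, 109, 106, 95, 93, 86, 79, 78, 70, 60, 43, 54, 79, 79, 75, 71, 102, 136, 130, 134]
30 [133, 131, 128, 132, 134, 141, 148, 136, 101, 69, 79, 88, 94, 99, 97, 102, 107, 112, 116, 115, 103, 96, 91, 90, 83, 75, 72, 58, 41, 53, 77, 76, 74, 90, 115, 117, 118, 98]
60 [134, 139, 133, 134, 134, 133, 131, 130, 129, 115, 152, 229, 238, 234, 235, 235, 234, 232, 236, 233, 233, 235, 233, 233, 235, 235, 221, 138, 75, 69, 76, 78, 75, 74, 76, 72, 98, 129]
64 [141, 134, 129, 130, 131, 129, 134, 130, 129, 111, 96, 174, 241, 236, 233, 233, 237, 236, 236, 235, 233, 234, 234, 236, 235, 235, 213, 134, 76, 76, 78, 76, 78, 75, 74, 76, 77, 109]
185 [81, 79, 79, 79, 78, 75, 83, 76, 79, 66, 85, 160, 232, 237, 233, 231, 235, 232, 232, 230, 232, 234, 231, 232, 231, 222, 157, 68, 71, 78, 80, 77, 71, 79, 79, 74, 78, 82]
200 [73, 79, 79, 91, 131, 146, 147, 146, 139, 147, 131, 147, 222, 232, 231, 226, 230, 228, 226, 226, 226, 226, 227, 225, 227, 214, 150, 70, 72, 77, 71, 75, 75, 97, 128, 141, 140, 134]
210 [141, 144, 142, 136, 144, 142, 140, 141, 142, 145, 126, 146, 219, 234, 229, 227, 230, 228, 227, 224, 225, 226, 227, 228, 228, 217, 147, 70, 75, 77, 78, 75, 73, 107, 140, 142, 139, 133]
```

View pics/w1c.png

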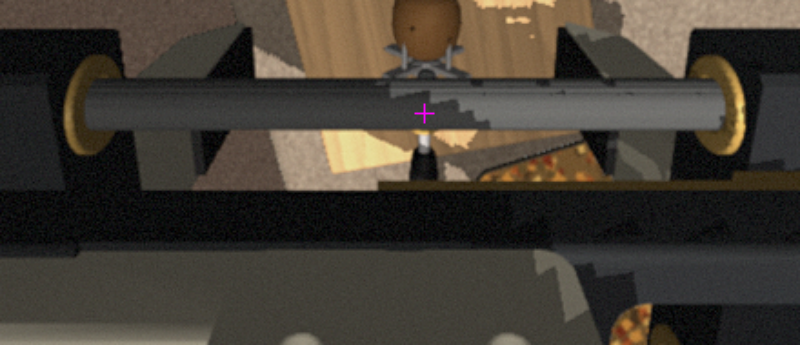

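The open-finger view puts the lowest visible finger corner at full-frame (197,245). That matches 28 mm *behind* the TCP, not 8 mm ahead, and it fits with the fingers having closed above the bar. I'll check this by gently touching the bar with the closed fingers.

Emit:
move_arm(
  plan=[
    [[0, 0, 0, 0.25, 0], [0, 0, 0, 0.25, 0], [0, 0, 0, 0.05, 0], [0, 0, 0, 0.05, 0], [0, 0, 0, 0.05, 0], [0, 0, 0, 0, 0]],
  ],
)

```text
time_s: 6.15
eef_pos: [0.4558, -0.3323, 0.0272]
eef_rot: [-3.141, -0.0, 1.37]
ft_force: [-0.4, -0.5, -1.1]
opening: 0.0002
gripper_force: 0.0
```

Emit:
move_arm(
  plan=[
    [[0, 0, 0, 0.05, 0], [0, 0, 0, 0.05, 0], [0, 0, 0, 0, 0]],
  ],
)

```text
time_s: 6.4
eef_pos: [0.4558, -0.3324, 0.0236]
eef_rot: [-3.141, -0.0, 1.37]
ft_force: [-0.3, 0.4, -0.2]
opening: 0.0002
gripper_force: 0.0
```

Emit:
move_arm(
  plan=[
    [[0, 0, 0, 0.05, 0], [0, 0, 0, 0.05, 0], [0, 0, 0, 0, 0]],
  ],
)

```text
time_s: 6.65
eef_pos: [0.4565, -0.3328, 0.0213]
eef_rot: [3.14, 0.001, 1.37]
ft_force: [-3.2, 2.0, 11.7]
opening: 0.0001
gripper_force: 5.8
```

Emit:
move_arm(
  plan=[
    [[0, 0, 0, 0.05, 0], [0, 0, 0, 0.05, 0], [0, 0, 0, 0, 0]],
  ],
)

```text
time_s: 6.9
eef_pos: [0.4569, -0.3331, 0.0207]
eef_rot: [3.138, 0.002, 1.37]
ft_force: [-7.6, 9.4, 37.0]
opening: 0.0004
gripper_force: 18.5
```

Contact came at TCP z≈0.0217 against the bar top at 0.049, so the real fingertips are about 27 mm behind the reported TCP. I'll back off, open, and grasp lower with that offset.

Emit:
move_arm(
  plan=[
    [[0, 0, 0, -0.3, 0], [0, 0, 0, -0.4, 0], [91.8, 0, 0, 0, 0], [91.8, 0, 0, 0, 0], [91.8, 0, 0, 0, 0], [91.8, 0, 0, 0, 0], [91.8, 0, 0, 0, 0], [91.8, 0, 0, 0, 0]],
  ],
)

```text
time_s: 7.57
eef_pos: [0.4556, -0.3322, 0.043]
eef_rot: [-3.14, -0.001, 1.37]
ft_force: [-0.3, -0.4, -0.0]
opening: 0.0359
gripper_force: 0.0
```

Emit:
move_arm(
  plan=[
    [[91.8, 0, 0, 0, 0], [91.8, 0, 0, 0, 0], [91.8, 0, 0, 0, 0], [91.8, 0, 0, 0, 0], [91.8, 0, 0, 0, 0]],
  ],
)

```text
time_s: 7.98
eef_pos: [0.456, -0.3325, 0.0438]
eef_rot: [3.141, 0.0, 1.37]
ft_force: [0.3, 0.1, 0.3]
opening: 0.0691
gripper_force: 0.0
```

Run:
```python
from h import *
st()
im=get_image("wrist");f=im["frame"].astype(int)
P=[]
for v in list(range(66,84,3))+list(range(190,225,4)):
    g=f[v,262:304].min(1).astype(float);m=(g>190)
    if m.sum()>6: P.append((262+np.where(m)[0].mean(),v))
P=np.array(P);W=np.array([px2w(im,u,v,.049)[:2] for u,v in P])
c=W.mean(0);e=np.linalg.eigh(np.cov(W.T))[1][:,1];e*=np.sign(e[1])
print(len(P),np.degrees(np.arctan2(e[1],e[0])),np.std((W-c)@[e[1],-e[0]]),"bar x at y=-.3325:",c+e*((-.3325-c[1])/e[1]))
g=f[:,270:290].mean((1,2))
print("rows",[(v,int(f[v,281].min())) for v in range(90,240,6)])
plan(.4551,-.3325,.02,78.5,1)
```

```text
7.98 pos [ 0.456  -0.3325  0.0438] rot [1.7999e+02 1.0000e-02 7.8500e+01] F [0.3 0.1 0.3] M [-0.05 -0.09  0.01] op 0.0691 g 0.0
10 76.75238937907321 0.00028087564672786786 bar x at y=-.3325: [ 0.45410039 -0.3325    ]
rows [(90, 53), (96, 76), (102, 21), (108, 43), (114, 39), (120, 49), (126, 50), (132, 55), (138, 52), (144, 56), (150, 56), (156, 89), (162, 41), (168, 83), (174, 72), (180, 49), (186, 169), (192, 225), (198, 226), (204, 224), (210, 224), (216, 222), (222, 225), (228, 223), (234, 224)]
[91.8, -0.0, -0.02, 0.6, 0.0]
```

Emit:
move_arm(
  plan=[
    [[70, 0, -0.03, 0.25, 0], [70, 0, 0, 0.3, 0], [70, 0, 0, 0.15, 0], [70, 0, 0, 0.1, 0], [70, 0, 0, 0, 0], [70, 0, 0, 0, 0]],
  ],
)

```text
time_s: 8.53
eef_pos: [0.4548, -0.3322, 0.0117]
eef_rot: [-3.141, -0.0, 1.37]
ft_force: [0.1, 0.4, 0.7]
opening: 0.0699
gripper_force: 0.0
```

Emit:
move_arm(
  plan=[
    [[60, 0, 0, 0.07, 0], [50, 0, 0, 0.05, 0], [40, 0, 0, 0, 0], [30, 0, 0, 0, 0]],
  ],
)

```text
time_s: 8.87
eef_pos: [0.4548, -0.3323, 0.0071]
eef_rot: [3.142, 0.0, 1.37]
ft_force: [0.7, -1.0, -0.5]
opening: 0.048
gripper_force: 0.0
```

Emit:
move_arm(
  plan=[
    [[20, 0, 0, 0.05, 0], [0, 0, 0, 0.05, 0], [0, 0, 0, 0, 0], [0, 0, 0, 0, 0], [0, 0, 0, 0, 0], [0, 0, 0, 0, 0], [0, 0, 0, 0, 0], [0, 0, 0, 0, 0]],
  ],
)

```text
time_s: 9.53
eef_pos: [0.4546, -0.3322, 0.003]
eef_rot: [-3.141, 0.0, 1.37]
ft_force: [-1.6, -0.2, 0.6]
opening: 0.0097
gripper_force: 30.0
```

Emit:
move_arm(
  plan=[
    [[0, 0, 0, 0, 0], [0, 0, 0, 0, 0], [0, 0, 0, 0, 0]],
  ],
)

```text
time_s: 9.78
eef_pos: [0.4546, -0.3322, 0.003]
eef_rot: [-3.141, 0.0, 1.37]
ft_force: [-1.4, -0.1, 1.4]
opening: 0.0095
gripper_force: 30.0
```

Emit:
move_arm(
  plan=[
    [[0, 0, 0, -0.2, 0], [0, 0, 0, -0.4, 0], [0, 0, 0, -0.7, 0], [0, 0, 0, -0.8, 0], [0, 0, 0, -0.8, 0], [0, 0, 0, -0.8, 0], [0, 0, 0, -0.8, 0], [0, 0, 0, -0.6, 0]],
  ],
)

```text
time_s: 10.45
eef_pos: [0.455, -0.3321, 0.2099]
eef_rot: [3.14, 0.001, 1.37]
ft_force: [0.9, -0.3, -5.6]
opening: 0.0096
gripper_force: 30.0
```

Emit:
move_arm(
  plan=[
    [[0, 0, 0, -0.4, 0], [0, 0, 0, -0.2, 0], [0, 0, 0, 0, 0], [0, 0, 0, 0, 0]],
  ],
)

```text
time_s: 10.78
eef_pos: [0.4544, -0.3318, 0.2301]
eef_rot: [-3.14, -0.001, 1.37]
ft_force: [-0.2, 0.2, -5.3]
opening: 0.0095
gripper_force: 30.0
```

Run:
```python
from h import *
st();print(robot.sense()["joint_pos"].round(3))
plan(.50,.12,.23,94.7,16)
```

```text
10.78 pos [ 0.4544 -0.3318  0.2301] rot [-1.7993e+02 -5.0000e-02  7.8500e+01] F [-0.2  0.2 -5.3] M [-0.02 -0.07  0.01] op 0.0095 g 30.0
[-0.767  0.392  1.363  0.     1.388 -0.566]
[91.8, 0.71, -0.07, 0.0, -0.2]
[91.8, 0.71, -0.06, 0.0, -0.2]
[91.8, 0.71, -0.05, 0.0, -0.2]
[91.8, 0.71, -0.03, 0.0, -0.2]
[91.8, 0.71, -0.02, 0.0, -0.2]
[91.8, 0.71, -0.01, 0.0, -0.2]
[91.8, 0.71, 0.0, 0.0, -0.2]
[91.8, 0.71, 0.02, 0.0, -0.2]
[91.8, 0.71, 0.03, 0.0, -0.2]
[91.8, 0.71, 0.04, 0.0, -0.2]
[91.8, 0.71, 0.05, 0.0, -0.2]
[91.8, 0.71, 0.07, 0.0, -0.2]
[91.8, 0.71, 0.08, 0.0, -0.2]
[91.8, 0.7, 0.09, 0.0, -0.2]
[91.8, 0.7, 0.1, 0.0, -0.2]
[91.8, 0.7, 0.12, 0.0, -0.2]
```

Emit:
move_arm(
  plan=[
    [[0, 0.2, 0, 0, 0], [0, 0.4, 0, 0, -0.2], [0, 0.6, 0, 0, -0.2], [0, 0.7, 0, 0, -0.2], [0, 0.75, 0, 0, -0.2], [0, 0.75, 0, 0, -0.2], [0, 0.75, 0, 0, -0.2], [0, 0.75, 0.05, 0, -0.2]],
  ],
)

```text
time_s: 11.45
eef_pos: [0.4843, -0.1354, 0.23]
eef_rot: [-3.14, -0.001, 1.495]
ft_force: [1.0, -0.2, -4.8]
opening: 0.0096
gripper_force: 30.0
```

Emit:
move_arm(
  plan=[
    [[0, 0.75, 0.05, 0, -0.25], [0, 0.75, 0.05, 0, -0.25], [0, 0.75, 0.05, 0, -0.25], [0, 0.75, 0.05, 0, -0.25], [0, 0.75, 0.05, 0, -0.25], [0, 0.75, 0.05, 0, -0.25], [0, 0.7, 0.05, 0, -0.2], [0, 0.6, 0.05, 0, -0.1]],
  ],
)

```text
time_s: 12.12
eef_pos: [0.5008, 0.0964, 0.23]
eef_rot: [-3.139, -0.001, 1.653]
ft_force: [1.3, -0.5, -5.7]
opening: 0.0097
gripper_force: 30.0
```

Emit:
move_arm(
  plan=[
    [[0, 0.4, 0, 0, 0], [0, 0.2, 0, 0, 0], [0, 0, 0, 0, 0], [0, 0, 0, 0, 0], [0, 0, 0, 0, 0]],
  ],
)

```text
time_s: 12.53
eef_pos: [0.5002, 0.1163, 0.2307]
eef_rot: [-3.141, 0.001, 1.649]
ft_force: [0.2, 0.3, -5.9]
opening: 0.0094
gripper_force: 30.0
```

Run:
```python
from h import *
im=get_image("wrist");st()
f=im["frame"][:,:,::-1].copy();cv2.imwrite("pics/w5raw.png",f)
T=im["world_from_camera"];print(repr(T))
s=robot.sense()
c=np.array([.5834,.1796]);e=np.array([np.cos(np.radians(94.7)),np.sin(np.radians(94.7))])
for y in(-.127,.127):
    for z in(.11,.17): print(y,z,w2px(im,[*(c+e*y),z]).round(1))
cv2.imwrite("pics/w5.png",cv2.resize(f,(800,600),interpolation=cv2.INTER_CUBIC))
```

```text
12.58 pos [0.5004 0.1161 0.2308] rot [-1.7998e+02  3.0000e-02  9.4440e+01] F [-0.9  0.2 -4.8] M [ 0.01 -0.12 -0.02] op 0.0094 g 30.0
array([[ 9.96942233e-01,  7.55072755e-02,  2.01205155e-02,
         4.94892853e-01],
       [ 7.81417852e-02, -9.62623076e-01, -2.59327349e-01,
         1.86190962e-01],
       [-2.12629131e-04,  2.60106640e-01, -9.65579873e-01,
         4.15019539e-01],
       [ 0.00000000e+00,  0.00000000e+00,  0.00000000e+00,
         1.00000000e+00]])
-0.127 0.11 [364.1 265.4]
-0.127 0.17 [381.5 294.1]
0.127 0.11 [383.4  -6.1]
0.127 0.17 [411.8 -44.2]
```

View pics/w5.png

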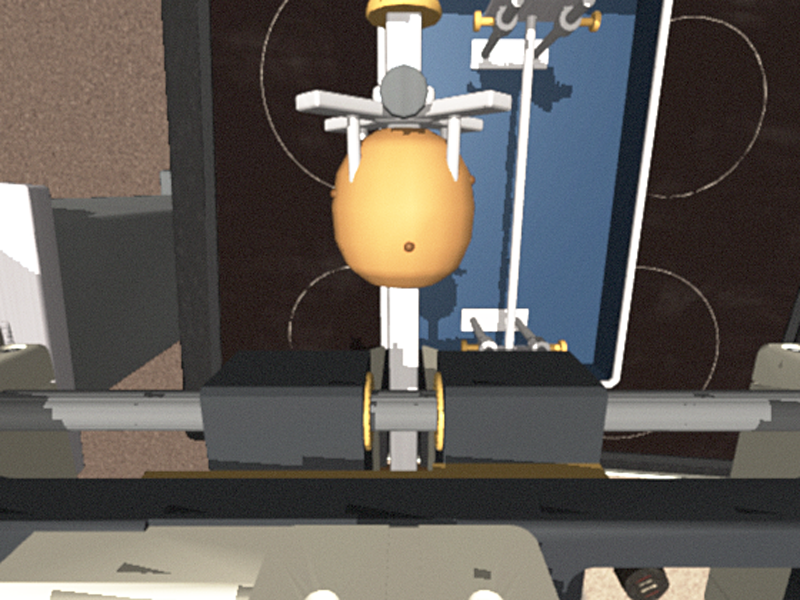

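The view shows the tie rod from (532,20) to (512,345), but both plates are cut off at the top and hidden behind the gripper. I'll take one wrist picture above each plate and find the slots numerically.

Emit:
move_arm(
  plan=[
    [[0, 0.2, 0, -0.15, 0], [0, 0.45, 0, -0.3, 0], [0, 0.6, 0, -0.4, 0], [0, 0.6, 0, -0.4, 0], [0, 0.4, 0, -0.25, 0], [0, 0.1, 0, 0, 0], [0, 0, 0, 0, 0], [0, 0, 0, 0, 0]],
  ],
)

```text
time_s: 13.25
eef_pos: [0.4928, 0.2101, 0.2904]
eef_rot: [-3.14, 0.001, 1.649]
ft_force: [-0.4, -0.2, -6.3]
opening: 0.0099
gripper_force: 30.0
```

Run:
```python
from h import *
import pickle
im=get_image("wrist");st();pickle.dump(im,open("L.pkl","wb"))
for q in("latch_left","tin"):
    for r in trace("wrist",q)[:2]: print(q,r["confidence"],r["bbox"])
```

```text
13.3 pos [0.4928 0.2097 0.2902] rot [-1.7991e+02  5.0000e-02  9.4450e+01] F [ 0.2  0.2 -4.2] M [-0.06 -0.13  0.07] op 0.0098 g 30.0
latch_left 0.7 [385.8, 107.5, 42.3, 10.9]
tin 0.61 [352.1, 157.2, 167.2, 199.8]
```

Emit:
move_arm(
  plan=[
    [[0, -0.3, 0, 0, 0], [0, -0.7, 0, 0, 0], [0, -0.9, 0, 0, 0], [0, -0.9, 0, 0, 0], [0, -0.9, 0, 0, 0], [0, -0.9, 0, 0, 0], [0, -0.9, 0, 0, 0], [0, -0.6, 0, 0, 0]],
  ],
)

```text
time_s: 14.07
eef_pos: [0.5116, -0.0369, 0.2908]
eef_rot: [-3.141, 0.002, 1.646]
ft_force: [-0.0, 0.1, -5.3]
opening: 0.0094
gripper_force: 30.0
```

Emit:
move_arm(
  plan=[
    [[0, -0.3, 0, 0, 0], [0, 0, 0, 0, 0], [0, 0, 0, 0, 0]],
  ],
)

```text
time_s: 14.32
eef_pos: [0.5128, -0.0452, 0.2907]
eef_rot: [-3.141, -0.001, 1.647]
ft_force: [0.4, 0.5, -5.3]
opening: 0.0094
gripper_force: 30.0
```

Run:
```python
from h import *
import pickle
im=get_image("wrist");st();pickle.dump(im,open("R.pkl","wb"))
for q in("latch_right","tin"):
    for r in trace("wrist",q)[:2]: print(q,r["confidence"],r["bbox"])
L=pickle.load(open("L.pkl","rb"))
a=[]
for k,y in((L,.127),(im,-.127)):
    c=np.array([.5834,.1796])+y*np.array([np.cos(np.radians(94.7)),np.sin(np.radians(94.7))])
    u=w2px(k,[*c,.15]);print(u);x0,y0=int(u[0])-60,max(0,int(u[1])-70)
    y0=min(y0,420-140);print("crop",x0,y0);a.append(cv2.resize(k["frame"][y0:y0+140,x0:x0+120,::-1],(400,467),interpolation=cv2.INTER_CUBIC))
cv2.imwrite("pics/LR.png",np.hstack(a))
```

```text
14.37 pos [ 0.5128 -0.0443  0.2908] rot [-1.7998e+02 -4.0000e-02  9.4460e+01] F [ 0.7  1.2 -4.1] M [ 0.02 -0.15  0.04] op 0.0096 g 30.0
latch_right 0.31 [357.3, 81.2, 173.6, 157.6]
tin 0.84 [355.2, 79.3, 177.7, 158.7]
[369.28843006 110.20870808]
crop 309 40
[370.07142161 108.05883977]
crop 310 38
```

View pics/LR.png

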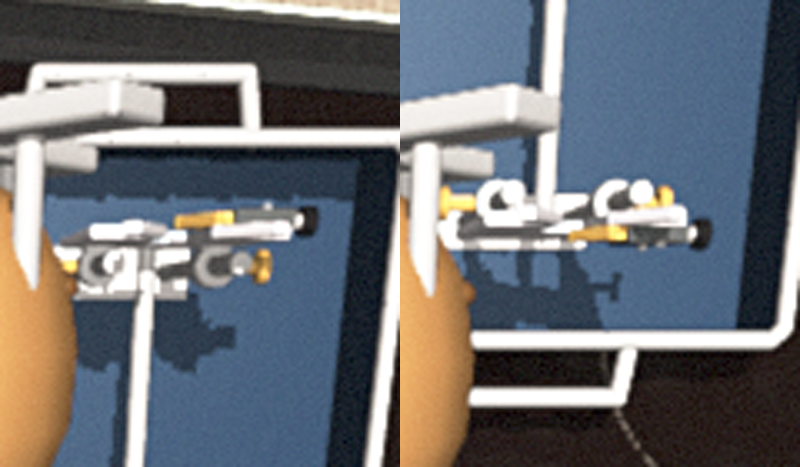

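Left crop: the post tops are at about (113,265) and (241,262), the bolt's gold nose at (178–232,220). Right crop: post tops at about (512,192) and (640,190), the bolt's nose at (570–625,235).

Run:
```python
from h import *
import pickle
from scipy.optimize import least_squares
L=pickle.load(open("L.pkl","rb"));R=pickle.load(open("R.pkl","rb"))
fl=lambda x,y:(309+x/3.333,40+y/3.333); fr=lambda x,y:(310+(x-400)/3.333,38+y/3.333)
obs=[(L,fl(113,265),(-.021,.116,.118)),(L,fl(241,262),(.021,.116,.118)),(R,fr(512,192),(-.021,-.116,.118)),(R,fr(640,190),(.021,-.116,.118))]
for z in(.118,.124): 
    for k,u,m in obs: print(z,px2w(k,*u,z).round(4))
def tf(q,m):
    c,s=np.cos(q[2]),np.sin(q[2]);return np.array([q[0]+c*m[0]-s*m[1],q[1]+s*m[0]+c*m[1],q[3]+m[2]])
r=lambda q:np.concatenate([w2px(k,tf(q,m))-u for k,u,m in obs])
s=least_squares(r,[.583,.18,.08,0]);print(s.x,np.degrees(s.x[2])+90,s.fun.round(2))
# rim outer edges check with circle/post: sharpen by template of white blobs
for k,u,m in obs:
    x,y=int(round(u[0])),int(round(u[1]));g=k["frame"][y-6:y+7,x-8:x+9].min(2);print(u);print(g[::2])
q=s.x
for k,n in((L,"L"),(R,"R")):
    g=cv2.cvtColor(k["frame"],cv2.COLOR_RGB2GRAY)
    for ty in(-.05,.0,.05,):
        for tx,nm in((.105,"rim+"),):
            u=w2px(k,tf(q,(tx,ty,.046)))
            if 0<u[1]<230 and u[0]<550: print(n,nm,ty,u.round(1),"bright cols",(int(u[0])-14+np.where(g[int(u[1]),int(u[0])-14:int(u[0])+14]>170)[0]).tolist())
```

```text
0.118 [0.5537 0.2967 0.118 ]
0.118 [0.596 0.301 0.118]
0.118 [0.5716 0.0664 0.118 ]
0.118 [0.6132 0.0702 0.118 ]
0.124 [0.5526 0.2965 0.124 ]
0.124 [0.5942 0.3007 0.124 ]
0.124 [0.5705 0.0657 0.124 ]
0.124 [0.6115 0.0694 0.124 ]
[0.58255384 0.18320617 0.07672268 0.00450946] 94.39588590533177 [-0.04 -0.71 -0.11  0.26 -0.22 -0.07  0.37  0.51]
(342.9033903390339, 119.50795079507951)
[[161 171 173 177 175 171 162 160 155 171 199 216 191 192 177 132 114]
 [180 174 157 138 116 156 244 255 255 253 197 246 255 255 255 184 135]
 [168 118  74  68 106 239 255 255 186 162 158 225 255 255 255 178 132]
 [162  98  70  70  89 191 255 255 168 152 175 242 255 255 253 151 136]
 [182 165 130 106  97 110 134 153 203 242 251 255 255 255 250 197 245]
 [143 165 173 173 172 164 172 224 253 255 255 254 254 255 246 191 246]
 [230 227 233 247 230 166 231 255 254 252 254 252 254 255 231 165 232]]
(381.3072307230723, 118.6078607860786)
[[120 122 118 116 112 101  89  84  91  89  81  80  75  74  71  68  63]
 [175 171 161 158 143 104  88 117 130 118 101  69  84  78  96 109 114]
 [ 73  78  71  76  81 117 162 172 169 
[... 869 characters left out ...]
72, 95.005700570057)
[[ 78  82  80  84  84  81  83  81  81  78  84  79  82  80  81  82  83]
 [130 130 115  90  80  72  77  96 106 111  89  75  78  75  76  78  76]
 [255 255 255 254 168 159 251 255 255 255 255 173  79  91 122 120 115]
 [197 173 122 104 125 243 255 255 253 254 255 254 117  55  97 130 128]
 [ 87  90  91  78 108 214 255 255 255 254 254 202  96  48  95 140 139]
 [ 73  74  75  72  73  86 118 159 190 158 129 126 129 120 127 162 177]
 [200 192 196 207 235 251 232 243 252 250 250 247 248 249 249 248 250]]
L rim+ 0.0 [417.6 206.2] bright cols [416, 417, 418, 419]
L rim+ 0.05 [421.9 170.9] bright cols [420, 421, 422, 423]
R rim+ -0.05 [436.   45.5] bright cols [434, 435, 436, 437, 438]
```

The tin pose fits to under 0.75 px, and the rim agrees: centre (0.5826, 0.1832), base z≈0.0045, yaw 94.4°. Next I'll check how the spit sits in the grip.

Run:
```python
from h import *
import pickle
im=pickle.load(open("R.pkl","rb"));f=im["frame"].astype(int)
p=np.array([.5128,-.0443,.2908]);w=np.radians(94.46);ex=np.array([np.cos(w),np.sin(w),0])
for y in(.1365-.022,.037,.173): print("pred spit y",y,w2px(im,p+ex*y+[0,0,.041]).round(1),w2px(im,p+ex*y+[0,0,.046]).round(1))
for v in(2,6,10,14,18,24,30,206,212,220,228,236): print(v,f[v,262:302].min(1).tolist())
print("col282 rows 190-212",[tuple(f[v,282]) for v in range(192,212,2)])
print("col282 rows 0-24",[tuple(f[v,282]) for v in range(0,24,2)])
plan(.5826,.1832,.255,94.4,10)
```

```text
pred spit y 0.11450000000000002 [281.6  16.2] [281.6  11.6]
pred spit y 0.037 [282. 200.] [281.9 202.3]
pred spit y 0.173 [ 281.3 -166.4] [ 281.3 -179.8]
2 [117, 116, 120, 127, 132, 135, 138, 141, 143, 139, 133, 132, 131, 136, 130, 126, 123, 121, 112, 104, 97, 99, 100, 106, 105, 112, 110, 112, 110, 116, 119, 115, 115, 115, 118, 121, 112, 108, 103, 96]
6 [88, 61, 44, 41, 34, 30, 38, 45, 39, 31, 26, 30, 36, 35, 33, 31, 34, 39, 29, 31, 31, 35, 30, 30, 37, 22, 37, 32, 34, 32, 37, 31, 38, 47, 37, 32, 38, 38, 43, 45]
10 [32, 39, 39, 39, 35, 41, 40, 48, 108, 160, 181, 187, 187, 186, 185, 185, 187, 186, 184, 183, 185, 188, 187, 189, 190, 195, 189, 188, 186, 189, 243, 255, 197, 67, 29, 33, 41, 37, 39, 41]
14 [34, 40, 30, 39, 42, 40, 34, 60, 188, 255, 255, 255, 255, 255, 255, 255, 249, 249, 250, 250, 250, 249, 249, 250, 250, 249, 238, 195, 184, 185, 236, 255, 221, 66, 16, 33, 33, 43, 35, 29]
18 [28, 25, 27, 31, 43, 64, 41, 49, 179, 255, 255, 255, 255, 255, 254, 254, 255, 255, 255, 255, 255, 255, 255, 255, 255, 255, 255, 255, 255, 255, 255, 255, 214, 64, 33, 39, 55, 75, 88, 102]
24 [28, 8, 21, 
[... 2048 characters left out ...]
nt64(68), np.int64(31)), (np.int64(142), np.int64(132), np.int64(128)), (np.int64(191), np.int64(187), np.int64(185)), (np.int64(186), np.int64(179), np.int64(177)), (np.int64(250), np.int64(252), np.int64(253)), (np.int64(255), np.int64(255), np.int64(255)), (np.int64(255), np.int64(255), np.int64(255)), (np.int64(255), np.int64(255), np.int64(255)), (np.int64(255), np.int64(255), np.int64(255))]
[91.8, 0.55, 0.22, 0.09, 0.0]
[91.8, 0.55, 0.22, 0.09, 0.0]
[91.8, 0.55, 0.22, 0.09, 0.0]
[91.8, 0.55, 0.22, 0.09, 0.0]
[91.8, 0.55, 0.22, 0.09, 0.0]
[91.8, 0.55, 0.22, 0.09, 0.0]
[91.8, 0.55, 0.22, 0.09, 0.0]
[91.8, 0.55, 0.22, 0.09, 0.0]
[91.8, 0.55, 0.22, 0.09, 0.0]
[91.8, 0.55, 0.22, 0.09, 0.0]
```

Emit:
move_arm(
  plan=[
    [[0, 0.3, 0, 0, 0], [0, 0.6, 0.05, 0, 0], [0, 0.75, 0.1, 0, 0], [0, 0.75, 0.2, 0.1, 0], [0, 0.75, 0.3, 0.1, 0], [0, 0.75, 0.35, 0.1, 0], [0, 0.7, 0.4, 0.2, 0], [0, 0.5, 0.4, 0.2, 0]],
  ],
)

```text
time_s: 15.13
eef_pos: [0.5684, 0.1692, 0.2632]
eef_rot: [3.141, -0.001, 1.653]
ft_force: [-0.1, -0.0, -5.5]
opening: 0.0095
gripper_force: 30.0
```

Emit:
move_arm(
  plan=[
    [[0, 0.3, 0.3, 0.2, 0], [0, 0.1, 0.1, 0, 0], [0, 0, 0, 0, 0], [0, 0, 0, 0, 0]],
  ],
)

```text
time_s: 15.47
eef_pos: [0.583, 0.1823, 0.2552]
eef_rot: [-3.141, 0.0, 1.651]
ft_force: [0.5, -0.5, -5.0]
opening: 0.0099
gripper_force: 30.0
```

Run:
```python
from h import *
st();plan(.5826,.1832,.18,94.4,1)
```

```text
15.47 pos [0.583  0.1823 0.2552] rot [-1.7998e+02  3.0000e-02  9.4570e+01] F [ 0.5 -0.5 -5. ] M [-0.04 -0.07  0.05] op 0.0099 g 30.0
[91.8, 0.02, -0.01, 1.88, 0.03]
```

Emit:
move_arm(
  plan=[
    [[0, 0.02, 0, 0.2, 0.02], [0, 0, 0, 0.4, 0], [0, 0, 0, 0.5, 0], [0, 0, 0, 0.5, 0], [0, 0, 0, 0.4, 0], [0, 0, 0, 0.3, 0], [0, 0, 0, 0.1, 0], [0, 0, 0, 0, 0]],
  ],
)

```text
time_s: 16.13
eef_pos: [0.5827, 0.1817, 0.1582]
eef_rot: [-3.14, 0.0, 1.647]
ft_force: [-0.7, 0.9, -4.7]
opening: 0.0094
gripper_force: 30.0
```

Run:
```python
from h import *
st();plan(.5826,.1832,.14,94.4,1)
```

```text
16.13 pos [0.5827 0.1817 0.1582] rot [-1.7989e+02  2.0000e-02  9.4340e+01] F [-0.7  0.9 -4.7] M [-0.03 -0.13 -0.03] op 0.0094 g 30.0
[91.8, 0.04, -0.0, 0.46, -0.01]
```

Emit:
move_arm(
  plan=[
    [[0, 0.03, 0, 0.05, 0], [0, 0, 0, 0.1, 0], [0, 0, 0, 0.1, 0], [0, 0, 0, 0.1, 0], [0, 0, 0, 0.05, 0], [0, 0, 0, 0, 0]],
  ],
)

```text
time_s: 16.63
eef_pos: [0.5831, 0.1837, 0.1423]
eef_rot: [-3.14, 0.0, 1.648]
ft_force: [-0.2, 0.7, -5.4]
opening: 0.0096
gripper_force: 30.0
```

Run:
```python
from h import *
st()
```

```text
16.63 pos [0.5831 0.1837 0.1423] rot [-1.7994e+02  1.0000e-02  9.4410e+01] F [-0.2  0.7 -5.4] M [-0.01 -0.13 -0.03] op 0.0096 g 30.0
```

Emit:
move_arm(
  plan=[
    [[0, 0, 0, 0.05, 0], [0, 0, 0, 0.05, 0], [0, 0, 0, 0.05, 0], [0, 0, 0, 0.05, 0], [0, 0, 0, 0, 0]],
  ],
)

```text
time_s: 17.05
eef_pos: [0.5832, 0.1837, 0.1344]
eef_rot: [-3.141, 0.0, 1.648]
ft_force: [-0.4, 0.8, -5.3]
opening: 0.0094
gripper_force: 30.0
```

Emit:
move_arm(
  plan=[
    [[0, 0, 0, 0.05, 0], [0, 0, 0, 0.05, 0], [0, 0, 0, 0.05, 0], [0, 0, 0, 0, 0]],
  ],
)

```text
time_s: 17.38
eef_pos: [0.5832, 0.1837, 0.1284]
eef_rot: [-3.141, 0.0, 1.648]
ft_force: [-0.8, -0.2, -6.0]
opening: 0.0094
gripper_force: 30.0
```

Emit:
move_arm(
  plan=[
    [[0, 0, 0, 0.05, 0], [0, 0, 0, 0.05, 0], [0, 0, 0, 0.05, 0], [0, 0, 0, 0, 0]],
  ],
)

```text
time_s: 17.72
eef_pos: [0.5832, 0.1836, 0.1224]
eef_rot: [-3.141, 0.0, 1.648]
ft_force: [-0.1, -0.4, -5.5]
opening: 0.0099
gripper_force: 30.0
```

Emit:
move_arm(
  plan=[
    [[0, 0, 0, 0.05, 0], [0, 0, 0, 0.05, 0], [0, 0, 0, 0.05, 0], [0, 0, 0, 0, 0]],
  ],
)

```text
time_s: 18.05
eef_pos: [0.5832, 0.1837, 0.1164]
eef_rot: [-3.141, 0.0, 1.648]
ft_force: [-0.0, -0.4, -4.5]
opening: 0.0091
gripper_force: 30.0
```

Emit:
move_arm(
  plan=[
    [[0, 0, 0, 0.05, 0], [0, 0, 0, 0.05, 0], [0, 0, 0, 0.05, 0], [0, 0, 0, 0, 0]],
  ],
)

```text
time_s: 18.38
eef_pos: [0.5832, 0.1836, 0.1104]
eef_rot: [-3.141, 0.0, 1.648]
ft_force: [-0.4, 0.5, -5.1]
opening: 0.0096
gripper_force: 30.0
```

Emit:
move_arm(
  plan=[
    [[0, 0, 0, 0.05, 0], [0, 0, 0, 0.05, 0], [0, 0, 0, 0, 0]],
  ],
)

```text
time_s: 18.63
eef_pos: [0.5832, 0.1836, 0.1065]
eef_rot: [-3.141, 0.0, 1.648]
ft_force: [-0.5, 1.0, -5.0]
opening: 0.0098
gripper_force: 30.0
```

Emit:
move_arm(
  plan=[
    [[0, 0, 0, 0.05, 0], [0, 0, 0, 0.05, 0], [0, 0, 0, 0, 0]],
  ],
)

```text
time_s: 18.88
eef_pos: [0.5832, 0.1837, 0.1025]
eef_rot: [-3.141, 0.0, 1.648]
ft_force: [-0.3, 0.0, -5.3]
opening: 0.0094
gripper_force: 30.0
```

Emit:
move_arm(
  plan=[
    [[0, 0, 0, 0.05, 0], [0, 0, 0, 0.05, 0], [0, 0, 0, 0, 0]],
  ],
)

```text
time_s: 19.13
eef_pos: [0.5832, 0.1836, 0.0985]
eef_rot: [-3.141, 0.0, 1.648]
ft_force: [-0.9, 0.4, -5.5]
opening: 0.0097
gripper_force: 30.0
```

Run:
```python
from h import *
st()
```

```text
19.13 pos [0.5832 0.1836 0.0985] rot [-1.7996e+02  1.0000e-02  9.4400e+01] F [-0.9  0.4 -5.5] M [ 0.02 -0.14 -0.02] op 0.0097 g 30.0
```

Emit:
move_arm(
  plan=[
    [[0, 0, 0, 0.05, 0], [0, 0, 0, 0.05, 0], [0, 0, 0, 0, 0]],
  ],
)

```text
time_s: 19.38
eef_pos: [0.5832, 0.1837, 0.0945]
eef_rot: [-3.141, 0.0, 1.648]
ft_force: [0.9, -0.3, -4.4]
opening: 0.0097
gripper_force: 30.0
```

Emit:
move_arm(
  plan=[
    [[0, 0, 0, 0.05, 0], [0, 0, 0, 0.05, 0], [0, 0, 0, 0, 0]],
  ],
)

```text
time_s: 19.63
eef_pos: [0.5832, 0.1837, 0.0905]
eef_rot: [-3.141, 0.0, 1.648]
ft_force: [-0.5, 0.6, -4.2]
opening: 0.0097
gripper_force: 30.0
```

Run:
```python
from h import *
st()
```

```text
19.63 pos [0.5832 0.1837 0.0905] rot [-1.7996e+02  1.0000e-02  9.4400e+01] F [-0.5  0.6 -4.2] M [-0.02 -0.09  0.03] op 0.0097 g 30.0
```

Force is starting to ease off (−4.2 N), so contact is possibly beginning. I'll continue in small steps.

Emit:
move_arm(
  plan=[
    [[0, 0, 0, 0.05, 0], [0, 0, 0, 0.05, 0], [0, 0, 0, 0, 0]],
  ],
)

```text
time_s: 19.88
eef_pos: [0.583, 0.1837, 0.0866]
eef_rot: [-3.141, 0.0, 1.648]
ft_force: [-2.3, -0.0, -5.4]
opening: 0.0094
gripper_force: 30.0
```

Run:
```python
from h import *
st()
```

```text
19.88 pos [0.583  0.1837 0.0866] rot [-1.7994e+02  1.0000e-02  9.4400e+01] F [-2.3 -0.  -5.4] M [-0.01  0.04 -0.04] op 0.0094 g 30.0
```

Emit:
move_arm(
  plan=[
    [[0, 0, 0, 0.05, 0], [0, 0, 0, 0.05, 0], [0, 0, 0, 0, 0]],
  ],
)

```text
time_s: 20.13
eef_pos: [0.583, 0.1837, 0.0827]
eef_rot: [-3.141, 0.0, 1.648]
ft_force: [-1.7, -0.1, -3.0]
opening: 0.0093
gripper_force: 30.0
```

Run:
```python
from h import *
st()
```

```text
20.13 pos [0.583  0.1837 0.0827] rot [-1.7994e+02  1.0000e-02  9.4410e+01] F [-1.7 -0.1 -3. ] M [-0.07  0.32  0.03] op 0.0093 g 30.0
```

Emit:
move_arm(
  plan=[
    [[0, 0, 0, 0.05, 0], [0, 0, 0, 0.05, 0], [0, 0, 0, 0, 0]],
  ],
)

```text
time_s: 20.38
eef_pos: [0.583, 0.1837, 0.0787]
eef_rot: [-3.14, 0.0, 1.648]
ft_force: [-3.5, -0.1, -2.4]
opening: 0.01
gripper_force: 30.0
```

Emit:
move_arm(
  plan=[
    [[0, 0, 0, 0.05, 0], [0, 0, 0, 0.05, 0], [0, 0, 0, 0, 0]],
  ],
)

```text
time_s: 20.63
eef_pos: [0.5825, 0.1836, 0.0739]
eef_rot: [-3.139, 0.0, 1.647]
ft_force: [-3.7, -0.1, -7.1]
opening: 0.0096
gripper_force: 30.0
```

Run:
```python
from h import *
st()
```

```text
20.63 pos [0.5825 0.1836 0.0739] rot [-179.87    0.     94.39] F [-3.7 -0.1 -7.1] M [ 0.23  0.49 -0.03] op 0.0096 g 30.0
```

The bolts have gone over their widest push (Fz −7 N, with Fx still on them). The bottom should be about 7–10 mm further, so I'll take finer steps.

Emit:
move_arm(
  plan=[
    [[0, 0, 0, 0.05, 0], [0, 0, 0, 0.03, 0], [0, 0, 0, 0, 0]],
  ],
)

```text
time_s: 20.88
eef_pos: [0.5836, 0.1837, 0.0713]
eef_rot: [3.142, 0.0, 1.648]
ft_force: [-2.2, -0.5, -4.4]
opening: 0.0095
gripper_force: 30.0
```

Run:
```python
from h import *
st()
```

```text
20.88 pos [0.5836 0.1837 0.0713] rot [1.800e+02 1.000e-02 9.441e+01] F [-2.2 -0.5 -4.4] M [0.14 0.22 0.11] op 0.0095 g 30.0
```

Emit:
move_arm(
  plan=[
    [[0, 0, 0, 0.03, 0], [0, 0, 0, 0, 0]],
  ],
)

```text
time_s: 21.05
eef_pos: [0.5836, 0.1837, 0.0706]
eef_rot: [3.141, 0.0, 1.648]
ft_force: [-1.3, 0.0, -2.7]
opening: 0.0099
gripper_force: 30.0
```

Run:
```python
from h import *
st()
```

```text
21.05 pos [0.5836 0.1837 0.0706] rot [179.98   0.    94.4 ] F [-1.3  0.  -2.7] M [0.12 0.21 0.12] op 0.0099 g 30.0
```

Emit:
move_arm(
  plan=[
    [[0, 0, 0, 0.02, 0], [0, 0, 0, 0, 0]],
  ],
)

```text
time_s: 21.22
eef_pos: [0.5836, 0.1838, 0.0699]
eef_rot: [3.141, 0.0, 1.648]
ft_force: [-2.4, -0.6, -3.3]
opening: 0.0093
gripper_force: 30.0
```

Emit:
move_arm(
  plan=[
    [[0, 0, 0, 0.02, 0], [0, 0, 0, 0, 0]],
  ],
)

```text
time_s: 21.38
eef_pos: [0.5836, 0.1838, 0.069]
eef_rot: [3.141, 0.0, 1.648]
ft_force: [-0.6, 0.7, -2.6]
opening: 0.0097
gripper_force: 30.0
```

Run:
```python
from h import *
st()
for q in("latch_left","latch_right"):
    get_image("scene")
    for r in trace("scene",q)[:2]: print(q,r["confidence"],r["bbox"])
```

```text
21.38 pos [0.5836 0.1838 0.069 ] rot [179.98   0.    94.41] F [-0.6  0.7 -2.6] M [0.12 0.18 0.18] op 0.0097 g 30.0
```

Emit:
move_arm(
  plan=[
    [[0, 0, 0, 0.03, 0], [0, 0, 0, 0, 0]],
  ],
)

```text
time_s: 21.75
eef_pos: [0.5835, 0.1837, 0.0675]
eef_rot: [3.142, 0.0, 1.648]
ft_force: [0.1, 0.9, -4.4]
opening: 0.0096
gripper_force: 30.0
```

Emit:
move_arm(
  plan=[
    [[0, 0, 0, 0.03, 0], [0, 0, 0, 0, 0]],
  ],
)

```text
time_s: 21.92
eef_pos: [0.5835, 0.1837, 0.0663]
eef_rot: [3.141, 0.0, 1.648]
ft_force: [-1.1, 0.6, -5.0]
opening: 0.0097
gripper_force: 30.0
```

Run:
```python
from h import *
st()
```

```text
21.92 pos [0.5835 0.1837 0.0663] rot [1.7999e+02 2.0000e-02 9.4410e+01] F [-1.1  0.6 -5. ] M [-0.14  0.    0.11] op 0.0097 g 30.0
```

Emit:
move_arm(
  plan=[
    [[0, 0, 0, 0.02, 0], [0, 0, 0, 0, 0]],
  ],
)

```text
time_s: 22.08
eef_pos: [0.5836, 0.1836, 0.0656]
eef_rot: [3.141, 0.0, 1.648]
ft_force: [-0.3, 0.7, -5.2]
opening: 0.0096
gripper_force: 30.0
```

Emit:
move_arm(
  plan=[
    [[0, 0, 0, 0.02, 0], [0, 0, 0, 0, 0]],
  ],
)

```text
time_s: 22.25
eef_pos: [0.5838, 0.1837, 0.065]
eef_rot: [3.141, 0.0, 1.648]
ft_force: [-0.0, 0.3, -3.7]
opening: 0.0096
gripper_force: 30.0
```

Run:
```python
from h import *
st()
```

```text
22.25 pos [0.5838 0.1837 0.065 ] rot [1.7995e+02 1.0000e-02 9.4400e+01] F [-0.   0.3 -3.7] M [-0.17 -0.18  0.06] op 0.0096 g 30.0
```

Emit:
move_arm(
  plan=[
    [[0, 0, 0, 0.02, 0], [0, 0, 0, 0, 0]],
  ],
)

```text
time_s: 22.42
eef_pos: [0.5839, 0.1837, 0.0643]
eef_rot: [3.141, 0.0, 1.647]
ft_force: [0.3, 1.0, -3.5]
opening: 0.0092
gripper_force: 30.0
```

Run:
```python
from h import *
st()
```

```text
22.42 pos [0.5839 0.1837 0.0643] rot [179.95   0.    94.39] F [ 0.3  1.  -3.5] M [-0.13 -0.25  0.06] op 0.0092 g 30.0
```

Emit:
move_arm(
  plan=[
    [[0, 0, 0, 0.015, 0], [0, 0, 0, 0, 0]],
  ],
)

```text
time_s: 22.58
eef_pos: [0.5839, 0.1837, 0.0641]
eef_rot: [3.14, 0.0, 1.648]
ft_force: [1.6, 0.7, -1.4]
opening: 0.01
gripper_force: 30.0
```

Run:
```python
from h import *
st()
```

```text
22.58 pos [0.5839 0.1837 0.0641] rot [179.93   0.    94.4 ] F [ 1.6  0.7 -1.4] M [-0.21 -0.21  0.1 ] op 0.01 g 30.0
```

Emit:
move_arm(
  plan=[
    [[0, 0, 0, 0.015, 0], [0, 0, 0, 0, 0]],
  ],
)

```text
time_s: 22.75
eef_pos: [0.584, 0.1837, 0.0639]
eef_rot: [3.14, 0.0, 1.648]
ft_force: [-0.3, 0.5, 4.5]
opening: 0.0092
gripper_force: 30.0
```

Run:
```python
from h import *
st()
```

```text
22.75 pos [0.584  0.1837 0.0639] rot [179.91   0.    94.4 ] F [-0.3  0.5  4.5] M [-0.26 -0.07  0.04] op 0.0092 g 30.0
```

Emit:
move_arm(
  plan=[
    [[0, 0, 0, 0.015, 0], [0, 0, 0, 0, 0]],
  ],
)

```text
time_s: 22.92
eef_pos: [0.584, 0.1838, 0.0638]
eef_rot: [3.14, -0.0, 1.648]
ft_force: [-2.3, -0.3, 7.3]
opening: 0.01
gripper_force: 30.0
```

Run:
```python
from h import *
st()
im=get_image("wrist");f=im["frame"][:,:,::-1].copy()
b=get_image("scene")["frame"][190:330,130:310,::-1]
cv2.imwrite("pics/end.png",np.hstack([cv2.resize(f,(400,300)),cv2.resize(b,(386,300),interpolation=cv2.INTER_CUBIC)]))
```

```text
22.92 pos [0.584  0.1838 0.0638] rot [179.89  -0.    94.4 ] F [-2.3 -0.3  7.3] M [-0.27  0.21  0.08] op 0.01 g 30.0
```

The force rose hard at the bottom: +7.3 N on top of the weight, so about 12.5 N on the cradle. I'll ease off slightly and open.

Emit:
move_arm(
  plan=[
    [[0, 0, 0, -0.015, 0], [0, 0, 0, 0, 0], [15, 0, 0, 0, 0], [25, 0, 0, 0, 0], [35, 0, 0, 0, 0], [45, 0, 0, 0, 0], [50, 0, 0, 0, 0], [50, 0, 0, 0, 0]],
  ],
)

```text
time_s: 23.68
eef_pos: [0.5834, 0.1837, 0.0628]
eef_rot: [-3.141, 0.0, 1.648]
ft_force: [0.6, 0.1, 0.1]
opening: 0.0437
gripper_force: 0.0
```

Emit:
move_arm(
  plan=[
    [[50, 0, 0, 0, 0], [50, 0, 0, 0, 0], [50, 0, 0, 0, 0]],
  ],
)

```text
time_s: 23.93
eef_pos: [0.5834, 0.1837, 0.0629]
eef_rot: [-3.141, 0.0, 1.648]
ft_force: [0.5, -1.2, -0.3]
opening: 0.0497
gripper_force: 0.0
```

Run:
```python
from h import *
st()
```

```text
23.93 pos [0.5834 0.1837 0.0629] rot [-179.99    0.     94.4 ] F [ 0.5 -1.2 -0.3] M [ 0.02 -0.13 -0.03] op 0.0497 g 0.0
```

Released. Now straight up slowly at first, then clear, and look.

Emit:
move_arm(
  plan=[
    [[50, 0, 0, -0.1, 0], [50, 0, 0, -0.2, 0], [50, 0, 0, -0.4, 0], [50, 0, 0, -0.6, 0], [50, 0, 0, -0.7, 0], [50, 0, 0, -0.7, 0], [50, 0, 0, -0.7, 0], [50, 0, 0, -0.6, 0]],
  ],
)

```text
time_s: 24.6
eef_pos: [0.5837, 0.1838, 0.2262]
eef_rot: [3.139, -0.0, 1.648]
ft_force: [0.9, 0.4, 0.5]
opening: 0.0503
gripper_force: 0.0
```

Emit:
move_arm(
  plan=[
    [[50, -0.4, -0.5, -0.3, 0], [50, -0.5, -0.7, -0.2, 0], [50, -0.3, -0.7, 0, 0], [50, 0, -0.3, 0, 0], [50, 0, 0, 0, 0], [50, 0, 0, 0, 0]],
  ],
)

```text
time_s: 25.1
eef_pos: [0.4997, 0.1291, 0.2443]
eef_rot: [3.139, -0.0, 1.647]
ft_force: [-0.3, -0.4, 0.7]
opening: 0.0497
gripper_force: 0.0
```

Run:
```python
from h import *
st()
im=get_image("wrist");f=im["frame"][:,:,::-1]
q=np.array([.5826,.1832]);e=np.array([np.cos(np.radians(94.4)),np.sin(np.radians(94.4))]);zs=.105
for y in(-.127,.127,.173): print(y,w2px(im,[*(q+e*y),zs]).round(1))
u=w2px(im,[*(q+e*.127),zs]);x0=int(np.clip(u[0]-70,0,420));y0=int(np.clip(u[1]-60,0,320))
c=f[y0:y0+100,x0:x0+140];b=get_image("scene")["frame"][195:315,130:298,::-1]
cv2.imwrite("pics/fin.png",np.vstack([np.hstack([cv2.resize(c,(400,286),interpolation=cv2.INTER_CUBIC),cv2.resize(b,(400,286),interpolation=cv2.INTER_CUBIC)]),cv2.resize(f[0:252,80:],(800,314))[:,:800]]))
```

```text
25.1 pos [0.4997 0.1291 0.2443] rot [179.86  -0.    94.39] F [-0.3 -0.4  0.7] M [-0.03 -0.1  -0.01] op 0.0497 g 0.0
-0.127 [357.6 265.8]
0.127 [375.  14.]
0.173 [379.1 -44.6]
```

View pics/fin.png

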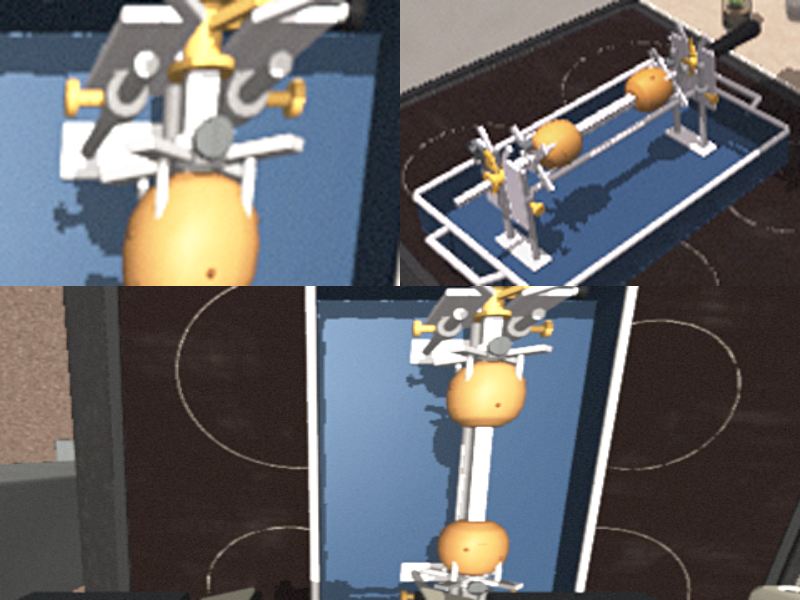

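The spit lies level in both plates with the handle to the right. I'll check the bolt knobs against the earlier (closed) views by returning to those two camera poses.

Run:
```python
from h import *
plan(.4928,.2097,.2902,94.45,5)
plan(.5128,-.0443,.2908,94.46,8,start=[.4928,.2097,.2902,94.45])
```

```text
[91.8, 0.4, -0.01, -0.23, -0.0]
[91.8, 0.4, -0.01, -0.23, -0.0]
[91.8, 0.4, -0.01, -0.23, -0.0]
[91.8, 0.4, -0.01, -0.23, -0.0]
[91.8, 0.4, -0.01, -0.23, -0.0]
[91.8, -0.8, 0.0, -0.0, -0.0]
[91.8, -0.8, 0.0, -0.0, -0.0]
[91.8, -0.8, 0.0, -0.0, -0.0]
[91.8, -0.8, 0.0, -0.0, -0.0]
[91.8, -0.8, 0.0, -0.0, -0.0]
[91.8, -0.8, 0.0, -0.0, -0.0]
[91.8, -0.8, 0.0, -0.0, -0.0]
[91.8, -0.8, 0.0, -0.0, -0.0]
```

Emit:
move_arm(
  plan=[
    [[50, 0.4, -0.01, -0.23, 0], [50, 0.4, -0.01, -0.23, 0], [50, 0.4, -0.01, -0.23, 0], [50, 0.4, -0.01, -0.23, 0], [50, 0.4, -0.01, -0.23, 0], [50, 0, 0, 0, 0], [50, 0, 0, 0, 0], [50, 0, 0, 0, 0]],
  ],
)

```text
time_s: 25.87
eef_pos: [0.4915, 0.2084, 0.288]
eef_rot: [-3.14, 0.001, 1.648]
ft_force: [-0.6, -0.0, -0.7]
opening: 0.0498
gripper_force: 0.0
```

Run:
```python
from h import *
import pickle
im=get_image("wrist");st();pickle.dump(im,open("L2.pkl","wb"))
```

```text
25.92 pos [0.4914 0.2082 0.288 ] rot [-1.7991e+02  4.0000e-02  9.4380e+01] F [ 0.2 -0.3  0.2] M [ 0.01 -0.18  0.09] op 0.0499 g 0.0
```

Emit:
move_arm(
  plan=[
    [[50, -0.8, 0, 0, 0], [50, -0.8, 0, 0, 0], [50, -0.8, 0, 0, 0], [50, -0.8, 0, 0, 0], [50, -0.8, 0, 0, 0], [50, -0.8, 0, 0, 0], [50, -0.8, 0, 0, 0], [50, -0.8, 0, 0, 0]],
  ],
)

```text
time_s: 26.58
eef_pos: [0.5104, -0.049, 0.2885]
eef_rot: [-3.141, 0.0, 1.646]
ft_force: [0.6, -0.6, -0.6]
opening: 0.05
gripper_force: 0.0
```

Emit:
move_arm(
  plan=[
    [[50, 0, 0, 0, 0], [50, 0, 0, 0, 0], [50, 0, 0, 0, 0]],
  ],
)

```text
time_s: 26.83
eef_pos: [0.5106, -0.0467, 0.2886]
eef_rot: [-3.141, -0.001, 1.646]
ft_force: [-0.3, -0.2, 1.5]
opening: 0.05
gripper_force: 0.0
```

Run:
```python
from h import *
import pickle
im=get_image("wrist");st()
L,L2,R=[pickle.load(open(n,"rb")) for n in("L.pkl","L2.pkl","R.pkl")]
# knob crops: L (309+308/3.33,40+222/3.33), R (310+300/3.33,38+233/3.33); post bolts as a fixed reference
for n,a,b,k,ref in(("L",L,L2,(401,107),(381,119)),("R",R,im,(402,108),(382,95))):
    g=[cv2.cvtColor(x["frame"],cv2.COLOR_RGB2GRAY) for x in(a,b)]
    for nm,(u,v),h,w in(("knob",k,5,7),("ref",ref,6,7)):
        t=g[0][v-h:v+h+1,u-w:u+w+1];S=g[1][v-h-9:v+h+10,u-w-14:u+w+15]
        m=cv2.matchTemplate(S,t,cv2.TM_CCOEFF_NORMED);_,s,_,p=cv2.minMaxLoc(m);print(n,nm,round(s,3),"shift px",p[0]-14,p[1]-9)
    print(n,"expected shift",(w2px(b,px2w(a,*k,.13))-k).round(1))
```

```text
26.88 pos [ 0.5107 -0.046   0.2887] rot [-1.7997e+02 -3.0000e-02  9.4400e+01] F [-0.5  0.2  0.4] M [-0.01 -0.1   0.02] op 0.0502 g 0.0
L knob 0.975 shift px 2 -2
L ref 0.92 shift px 2 -2
L expected shift [ 2.3 -1.8]
R knob 0.963 shift px 3 -2
R ref 0.937 shift px 3 -2
R expected shift [ 3.  -1.5]
```

Both bolt knobs sit where they did when closed, and the arm touches nothing, so I'm handing in.

```bash
python3 -c "
from station import job
print(job.finish_job())"
```

```text
the job is handed in; nothing more can be done
None
```

The spit is seated in the cradle, handle to the right, with both latches closed by picture check and the gripper released and clear; the job is handed in at about 27 s, and the hand-in call returned no verdict.

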